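# Clamp a plywood blank in the cam jig

## Robot

A 6-joint arm with a two-finger parallel gripper is mounted at the origin on the work surface. World frame = base frame: x ahead of the robot, y to its left, z up, the work surface at z = 0. Lengths are in mm, angles in rad, forces in N, time in s.
With the tool pointing down it reaches from about 375 to 925 mm from the base axis. Payload 5.7 kg.
Tool frame: the origin (TCP) lies between the finger pads; the fingertips stand ahead of it and the grasp point (between the pads) lies 11 mm behind it (manip.tcp_to_tips is the z of the fingertips in the tool frame, in mm); z points along the fingers, y is the line along which they close (so a half turn about z gives the same grasp; the last joint's range is limited). The gripper opens to 88 mm and grips with 3 to 60 N. Pads are 20 mm wide; open, the fingers measure 115 mm over their backs; the gripper's body (75 mm by 178 mm) begins 61 mm behind the grasp point.
Start: joints at [-0.115, 0.359, 1.51, -0, 1.272, -0.115], TCP at [599.969, -0.004, 230.623] pointing down, gripper open.
Joint ranges: [-2.97, 2.97], [-1.01, 2.36], [0.21, 2.38], [-0.96, 4.11], [0.2, 2.71], [-2.98, 2.98]. Speed limits (rad/s): [2.39, 2.39, 3.14, 3.14, 3.14, 3.14].

## Interface

Orientations are given as a unit quaternion [x, y, z, w].
In Python, from bench import manip gives the robot as it stands.
- The arm moves only by the tool move_arm, never from a script. Its argument "motion" is a list of rows, each a list of 3 entries, a list of its own where there are three numbers: the shift along the tool's x, y, z in units of 30 mm (1.0 is 30 mm), then the turn about the tool's z in units of 6 degrees (1.0 is 6 degrees), then the gripper's target within -1 to 1 (shut at 1, half-way at 0, fully open at -1). In form: [[[tx, ty, tz], yaw, claw], ...]. A call has 1 to 10 rows; each row shifts and turns the commanded pose from where the row before left it, along the tool's axes as they then stand; what a row does not reach is not made up. A row lasts 1/8 s, in which the tool goes at most 62.5 mm and 10.7 degrees, less where a joint would pass 70% of its speed; a pose out of reach is approached as far as the arm can. A call is refused whole if a number of a shift passes 1 or a number of a turn 1, either way. A call with a gripper value outside its range is refused whole. The fingers move at their own pace and stop on an object; the grip force is fixed at half the most. Time passes only in rows, so rows that do not move let the fingers close. It gives the time, the measured TCP pose, the force, the opening and the grip force at its end, in the units of the state.
- manip.read_state(): the state, without advancing time (a new reading comes with each control period).
- manip.capture(name): name is "scene" or "side" or "wrist"; returns a dict with "image" (384x512x3 uint8, red, green, blue), "z_map" (384x512 float32, mm along the optical axis (not along the pixel's ray), 0 where there is no reading), "fovy" (degrees; the focal length in pixels is half the picture's height over the tangent of half this angle, whatever the lens; pixels are square), "cx", "cy" (the principal point, pixels), "T" (4x4, takes a point from camera to world coordinates); the wrist camera has in their place "T_tool_cam" (4x4, takes a point from camera to tool coordinates, whose origin is the TCP and whose axes are the flange's). Camera axes: x right, y down, z forward; pixel columns grow to the right and rows downward; lengths in mm; the calibration is good to about 2 mm. A picture is of the moment at which its call begins: read the wrist's pose just before it.
- manip.sign_off(): hands the job in; it is judged then, once.
The state is a dict: "clock": time; "qpos": joint angles; "qd": joint speeds; "joint_torque": joint torques, N m; "position": TCP position; "eef_rot": TCP orientation; "force": force on the tool from outside, world axes, zero at the start; "wrist_torque": the same for the moment, N m; "grip_width": finger opening in mm; "gripper_force": force on a finger pad.
Only numpy, scipy, OpenCV 4.12 (cv2) and the standard library are available. Lean on these libraries where they do the work, as an engineer would, in place of code of your own. Each camera call takes 0.05 s, during which the arm holds its last target. There are 200 camera calls.

## Task

Set the loose oval plywood blank flat in the grey jig, in the slot between cam and fence with one round end butted against the end stop, then turn the black winged knob clockwise until its cam clamps the blank firmly against the sprung fence: a firm hold of about 15 N, never more than 25 N. Keep the hand off the thin upright panel beside the knob, leave the other things on the bench where they are, and let go of everything.

Things in the scene. Friction and masses are not known exactly. Their poses are not given: they have to be found in the camera images.
- jig: Grey base plate 12 mm thick, fixed to the bench; origin under it, x along the slot to the end stop, y across to the fence, z up. Spans x -107..107, y -126..98. Dark wooden sprung fence: its face, x -30..30, top z 34, is at y = 42 to 48 (adjustable, not reported); it yields in +y 1 mm per 12 N, 6 mm at most; block behind it up to y 90, z 46. A clamped blank's centre: x = 0, y = -3 to +5, underside z = 12.
- end_stop (a point): Centre of the end stop's face (axes as the jig's; 75 mm from the jig's origin along x). Dark wooden block 56 mm wide (y), 16 mm deep, top 30 mm above the bench.
- knob: Clamp's turning part: cam below, wings on top. Origin on its upright axis at the plate's top (12 mm above the bench), z up; the axis stands at jig x = 0, y = -69. It turns clockwise from above to clamp, up to 2.7 rad from where its x lies along the jig's x (fully retracted: cam reaches to jig y = -57), starts 0 to 0.45 rad on from there, and stays where left. Free turning takes about 0.12 N m.
- knob_wings (a point): Point on the knob's axis at grip height, 48 mm above the plate. Black butterfly wings: an upright slab along the knob's x, 68 mm tip to tip, 10 mm thick (y), from 37 to 62 mm above the plate at the tips and to 57 mm near the axis; hub of 10 mm diameter below. The tips sweep 8 mm from the panel.
- cam_center (a point): Centre of the eccentric aluminium cam, 48 mm in diameter, 2 to 18 mm above the plate, 12 mm from the axis on the knob's -y. It meets a blank lying at the fence 1.3 to 1.85 rad on from fully retracted, by the fence's setting. From then clamping force rises about 12 N per 0.1 rad, and knob torque 0.02 to 0.03 N m per newton of it, on top of free turning.
- panel: Thin upright plywood panel on the side of the knob away from the fence, parallel to the slot: 110 mm long (x), 6 mm thick (y), from the plate's top to 73 mm above it; origin at the middle of its foot. Its face is 42 mm from the knob's axis.
- blank: Loose plywood blank, stadium-shaped oval 150 mm long (its x) and 90 mm wide (y) with straight sides 60 mm long and round ends, 18 mm thick, 0.2 kg; origin at the centre of its underside, z up. Either end may go to the end stop. A square wooden grip block stands on its middle.
- blank_block (a point): Centre of the blank's upright grip block: 24 x 24 mm in plan, its sides parallel to the blank's, 45 mm tall (from 18 to 63 mm above the blank's underside); the point is 40.5 mm above the underside.
- glue_jar: Bystander: jar of 64 mm diameter, 110 mm tall; origin under it.
- tape_roll: Bystander: roll of blue tape lying flat, 90 mm across, 24 mm high; origin under it.
- brush_can: Bystander: tin of 74 mm diameter, 90 mm tall, with brushes up to 200 mm; origin under it.
- sanding_block: Bystander: cork sanding block 100 x 60 x 32 mm; origin under it.

How it is judged (in metres and radians):
On the way, in this order (a step that is already met when the one before it is completed fails the run):
1. the blank lies flat in the jig's slot, its end within 5 mm of the end stop (x of blank in the frame of jig between -0.005 and 0.004 m and y of blank in the frame of jig between -0.016 and 0.009 m and z of blank in the frame of jig below 0.015 m and angle between blank's own z axis and vertical below 0.06 rad), for 0.2 s.
2. the cam presses the blank with at least 7 N (contact force between knob and blank above 7 N), for 0.3 s.
At the end, for the whole second after the job is handed in: The blank lies at rest, flat in the jig (tilt under 0.05 rad), in line with the slot within 0.07 rad, its end within 5 mm of the end stop, pressed against the fence by the cam with more than 7 N; nothing is touched by the robot (x of blank in the frame of jig between -0.005 and 0.004 m and y of blank in the frame of jig between -0.006 and 0.009 m and z of blank in the frame of jig between 0.01 and 0.0145 m and angle between blank's own z axis and vertical below 0.05 rad and angle between the x axis of blank and the x axis of jig, either way round below 0.07 rad and contact force between knob and blank above 7 N and linear speed of blank below 0.01 m/s).
It fails at once if the cam presses the blank with more than 25 N (contact force between knob and blank above 25 N).
It fails at once if the hand presses on the upright panel (more than 3 N) (contact force between any of the fingers, the arm and panel above 3 N).
It fails at once if a bystander is moved by more than 20 mm (distance of any of glue_jar, tape_roll, brush_can, sanding_block from where it was at the start of the episode above 0.02 m).
It also fails if it takes over 72 s, if anything falls off the work surface, if the arm or the gripper's body presses on something with over 40 N, if the wrist force passes 120 N, or if a joint passes its speed limit or range.

## Working session

There is one attempt and no reset: what is moved stays moved. The work goes in short steps, Python scripts to look and compute and a tool call to move; the robot and the scene stay as the last step left them, time stands still between calls to the robot, and variables do not carry over. Pictures are saved under pics/ and viewed, at most 10 in all, crops included, and the job is handed in when it is done.

Besides the shell and the picture viewer there is one more tool, called after "Call:" by a JSON object that holds its "method" and its "body", one argument or row to a line. move_arm: Moves the arm, as the interface text tells. Its arguments: {"type":"object","properties":{"motion":{"type":"array"}},"required":["motion"]}

```bash
mkdir -p pics; cat > h.py <<'E'
import numpy as np, cv2
from bench import manip
from scipy.spatial.transform import Rotation as R
def cap(n):
    s=manip.read_state(); c=manip.capture(n)
    if 'T' not in c or c.get('T') is None:
        T=np.eye(4);T[:3,:3]=R.from_quat(s['eef_rot']).as_matrix();T[:3,3]=s['position'];c['T']=T@np.array(c['T_tool_cam'])
    c['T']=np.array(c['T']);c['f']=c['image'].shape[0]/2/np.tan(np.radians(c['fovy'])/2);return c
def cloud(c):
    z=c['z_map'];v,u=np.indices(z.shape)
    p=np.stack([(u-c['cx'])/c['f']*z,(v-c['cy'])/c['f']*z,z],-1)
    w=p@c['T'][:3,:3].T+c['T'][:3,3];w[z<=0]=np.nan;return w
def save(c,n): cv2.imwrite('pics/'+n,c['image'][:,:,::-1])
def ray(c,u,v,h):
    d=c['T'][:3,:3]@np.array([(u-c['cx'])/c['f'],(v-c['cy'])/c['f'],1]);o=c['T'][:3,3]
    return o+d*(h-o[2])/d[2]
E
python3 - <<'E'
from h import *
print({k:v for k,v in manip.read_state().items()},manip.tcp_to_tips)
ims=[]
for n in ['scene','side']:
    c=cap(n);np.savez(n,**c);save(c,n+'0.png');print(n,c['T'].round(2),c['f'],(c['z_map']>0).mean())
E
```

```text
{'clock': 0.0, 'qpos': array([-1.15095343e-01,  3.59487055e-01,  1.51141084e+00, -4.84196247e-05,
        1.27248931e+00, -1.15108264e-01]), 'qd': array([-1.52165724e-04, -6.33038090e-06, -5.53624188e-04, -1.54501615e-03,
        1.70626387e-03,  1.19700397e-04]), 'joint_torque': array([-2.01257943e-03, -5.15376234e+01, -2.70722097e+01,  6.73234044e-02,
        3.48843460e-02, -1.61260368e-04]), 'position': array([5.99335596e+02, 5.45427946e-02, 2.29828479e+02]), 'eef_rot': array([ 7.07096882e-01,  7.07116111e-01, -5.75535131e-04, -6.88770430e-04]), 'force': array([ 0.41694084, -0.29631105,  0.19877764]), 'wrist_torque': array([ 0.00940718, -0.00921332,  0.05074294]), 'gripper_force': 0.0, 'grip_width': 87.31215725066646} 8.0
scene [[ 7.20000e-01  5.90000e-01 -3.60000e-01  1.08793e+03]
 [ 6.90000e-01 -6.10000e-01  3.80000e-01 -5.28600e+02]
 [ 1.00000e-02 -5.20000e-01 -8.50000e-01  1.29485e+03]
 [ 0.00000e+00  0.00000e+00  0.00000e+00  1.00000e+00]] 426.82030390522715 0.9959309895833334
side [[-8.80000e-01 -2.50000e-01  4.10000e-01 -6.01300e+01]
 [-4.80000e-01  4.40000e-01 -7.50000e-01  1.12496e+03]
 [ 1.00000e-02 -8.60000e-01 -5.10000e-01  8.08550e+02]
 [ 0.00000e+00  0.00000e+00  0.00000e+00  1.00000e+00]] 425.31631324311513 0.9891510009765625
```

View pics/scene0.png

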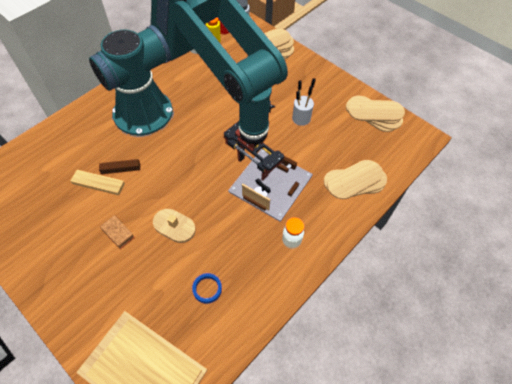

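View pics/side0.png

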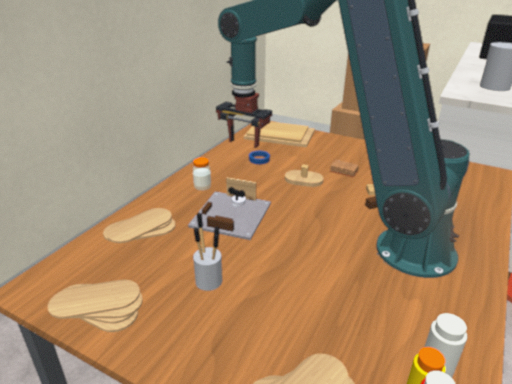

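The scene view shows the jig near (271,187), the panel at (256,197), the blank at (174,225) with its block at (173,217), the jar at (293,233) and the tape at (207,289). In the side view the jig is near (230,213), the knob at (237,192), the fence at (220,222) and the blank at (304,177).

```bash
python3 - <<'E'
from h import *
for n in ['scene','side']:
    c=dict(np.load(n+'.npz'));w=cloud(c);im=c['image'].astype(int)
    hsv=cv2.cvtColor(c['image'],cv2.COLOR_RGB2HSV)
    # grey plate: z 8..16, low saturation
    m=(hsv[...,1]<70)&(w[...,2]>2)&(w[...,2]<22)&(np.abs(w[...,1])<400)&(w[...,0]>300)&(w[...,0]<900)
    nl,lab,st,ce=cv2.connectedComponentsWithStats(m.astype(np.uint8))
    k=1+np.argmax(st[1:,4]);p=w[lab==k];r=cv2.minAreaRect(p[:,:2].astype(np.float32));print(n,'plate',r,np.median(p[:,2]))
    for x,y,nm in ([(174,225,'blank'),(173,217,'block'),(293,226,'jar'),(207,289,'tape'),(256,197,'panel'),(117,231,'sand')] if n=='scene' else [(304,180,'blank'),(305,168,'block'),(203,165,'jar'),(237,192,'knob'),(220,222,'fence')]):
        print(nm,w[y,x].round(0))
    # blank: near height 10..24 around blank guess
    g=w[225,174] if n=='scene' else w[180,304]
    m=(np.hypot(w[...,0]-g[0],w[...,1]-g[1])<130)&(w[...,2]>11)&(w[...,2]<25)&(hsv[...,2]>150)
    nl,lab,st,ce=cv2.connectedComponentsWithStats(m.astype(np.uint8))
    k=1+np.argmax(st[1:,4]);p=w[lab==k];print('blank',cv2.minAreaRect(p[:,:2].astype(np.float32)),np.median(p[:,2]))
    m=(np.hypot(w[...,0]-g[0],w[...,1]-g[1])<80)&(w[...,2]>35)&(w[...,2]<75);print('block',w[m].mean(0),m.sum())
c=dict(np.load('scene.npz'));a=cv2.resize(c['image'][120:260,140:320],None,fx=4,fy=4,interpolation=2)
cv2.imwrite('pics/crop1.png',a[:,:,::-1])
E
```

```text
scene plate ((591.35693359375, 105.77349853515625), (216.73553466796875, 229.1066131591797), 10.5811128616333) 11.851787081835027
blank [ 486. -248.   35.]
block [ 477. -239.   66.]
jar [787. -12. 108.]
tape [ 708. -313.   -3.]
panel [615.   5.  57.]
sand [ 368. -390.   32.]
blank ((474.32525634765625, -243.22119140625), (148.26634216308594, 91.62127685546875), 13.88331413269043) 17.760159667911807
block [ 477.03731642 -244.98947442   56.22539707] 88
side plate ((591.2054443359375, 107.39346313476562), (221.0125732421875, 230.6103515625), 11.02646541595459) 11.904294226946831
blank [ 458. -212.   18.]
block [ 467. -234.   57.]
jar [765.  11. 103.]
knob [597.  54.  61.]
fence [567. 208.  40.]
blank ((470.8115539550781, -241.86050415039062), (148.0695343017578, 95.56307220458984), 15.855971336364746) 17.630749352199587
block [ 469.40818591 -237.56622461   52.88495237] 60
```

View pics/crop1.png

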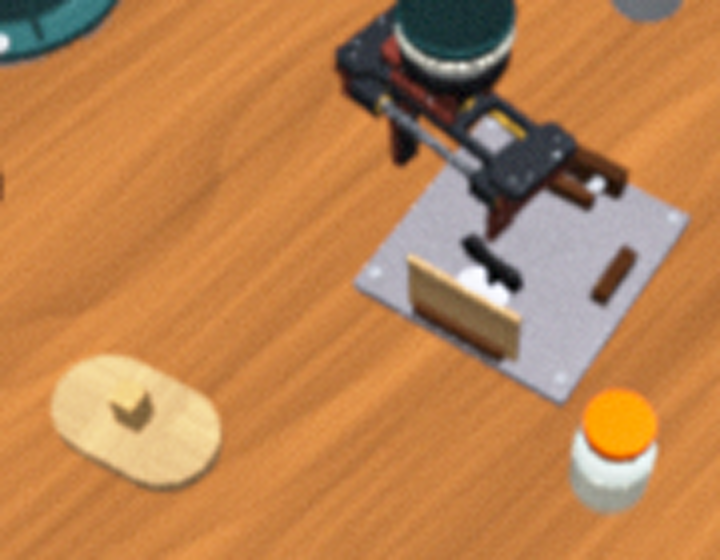

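Crop: the end stop is on the right at (613,275), so jig x is about world x at roughly 10.8° yaw. The wings run (470,240)–(515,285), the panel is in front, and the blank has its block at (132,400). I'll take a wrist view before leaving.

```bash
python3 - <<'E'
from h import *
c=cap('wrist');np.savez('w0',**c);save(c,'w0.png');w=cloud(c);print(np.nanmin(w[...,:2],(0,1)),np.nanmax(w[...,:2],(0,1)),c['T'].round(2),c['f'])
E
```

```text
[ 182.60213119 -524.08788362] [1781.05802697  219.31534309] [[ 1.0000e+00  0.0000e+00 -0.0000e+00  5.9931e+02]
 [ 0.0000e+00 -9.6000e-01 -2.7000e-01  7.3120e+01]
 [-0.0000e+00  2.7000e-01 -9.6000e-01  3.8468e+02]
 [ 0.0000e+00  0.0000e+00  0.0000e+00  1.0000e+00]] 266.437523311164
```

View pics/w0.png

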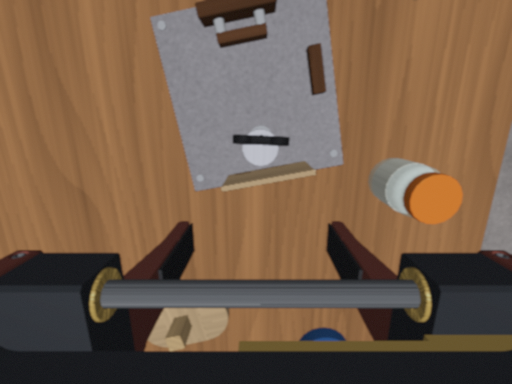

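Call:
{"method": "move_arm", "body": {
  "motion": [
    [[-0.9,-0.47,0],-0.3,-1],
    [[-0.9,-0.47,0],-0.3,-1],
    [[-0.9,-0.47,0],-0.3,-1],
    [[-0.9,-0.47,0],-0.3,-1],
    [[-0.9,-0.47,0],-0.3,-1],
    [[-0.9,-0.47,0],-0.3,-1],
    [[-0.9,-0.3,0],-0.3,-1],
    [[-0.9,-0.1,0],-0.3,-1],
    [[-0.7,0,0],0,-1]
  ]
}}

```text
clock: 1.27
position: [532.7, -244.5, 230.4]
eef_rot: [0.613, 0.79, -0.0, -0.0]
force: [0.9, 0.4, 0.7]
grip_width: 88.0
gripper_force: 0.0
```

The wrist view shows the plate corners at (153,17), (327,0), (342,163) and (196,190). The wings run (233–288,140), the end stop's face is near (310,70), the fence face at (243,38), and the panel's top edge (222,187)–(315,170).

```bash
cat > meas.py <<'E'
from h import *
def plate(c):
    w=cloud(c);hsv=cv2.cvtColor(c['image'],cv2.COLOR_RGB2HSV)
    m=(hsv[...,1]<70)&(w[...,2]>6)&(w[...,2]<18)&(np.hypot(w[...,0]-591,w[...,1]-106)<180)
    nl,lab,st,ce=cv2.connectedComponentsWithStats(m.astype(np.uint8));k=1+np.argmax(st[1:,4]);p=w[lab==k]
    return cv2.minAreaRect(p[:,:2].astype(np.float32)),np.median(p[:,2])
def wings(c,kx,ky):
    w=cloud(c);m=(np.hypot(w[...,0]-kx,w[...,1]-ky)<41)&(w[...,2]>58)&(w[...,2]<82)&(c['image'].max(-1)<70)
    p=w[m];r=cv2.minAreaRect(p[:,:2].astype(np.float32));ln=cv2.fitLine(p[:,:2].astype(np.float32),cv2.DIST_L2,0,.01,.01).ravel()
    return r,p[:,2].max(),m.sum(),np.degrees(np.arctan2(ln[1],ln[0]))
def blank(c,g,z0=0):
    w=cloud(c);hsv=cv2.cvtColor(c['image'],cv2.COLOR_RGB2HSV)
    d=np.hypot(w[...,0]-g[0],w[...,1]-g[1])
    m=(d<110)&(w[...,2]>z0+12)&(w[...,2]<z0+24)&(hsv[...,2]>100)
    nl,lab,st,ce=cv2.connectedComponentsWithStats(m.astype(np.uint8));k=1+np.argmax(st[1:,4]);p=w[lab==k]
    t=w[(d<50)&(np.abs(w[...,2]-63-z0)<4)]
    return cv2.minAreaRect(p[:,:2].astype(np.float32)),np.median(p[:,2]),(cv2.minAreaRect(t[:,:2].astype(np.float32)),t[:,2].mean(),len(t)) if len(t)>5 else None
E
python3 - <<'E'
from meas import *
c=dict(np.load('w0.npz'));print(plate(c));print(wings(c,601,52))
w=cloud(c);m=(w[...,2]>25)&(w[...,2]<60)&(w[...,1]>90)&(np.hypot(w[...,0]-588,w[...,1]-120)<130);
b=(w[...,2]>70)&(np.hypot(w[...,0]-610,w[...,1]-10)<80)&(w[...,2]<95)&(w[...,1]<40);p=w[b];print('panel',cv2.minAreaRect(p[:,:2].astype(np.float32)),p[:,2].mean())
u=(w[...,2]>24)&(w[...,2]<36)&(np.hypot(w[...,0]-665,w[...,1]-133)<45);p=w[u];print('stop',cv2.minAreaRect(p[:,:2].astype(np.float32)),p[:,2].mean())
u=(w[...,2]>30)&(w[...,2]<37)&(np.hypot(w[...,0]-580,w[...,1]-166)<45);p=w[u];print('fence',cv2.minAreaRect(p[:,:2].astype(np.float32)),p[:,2].mean())
c=cap('wrist');np.savez('w1',**c);save(c,'w1.png');print(blank(c,(472,-242)))
E
```

```text
(((588.798095703125, 105.95346069335938), (215.22894287109375, 224.84494018554688), 10.53466510772705), np.float64(12.749716899748705))
(((599.7000122070312, 52.938663482666016), (8.884502410888672, 64.44676971435547), 88.46713256835938), np.float64(76.11946514632757), np.int64(418), np.float32(-2.3667595))
panel ((607.1703491210938, 7.8973388671875), (108.9300537109375, 6.467564582824707), 10.613801956176758) 82.98002939661164
stop ((667.6287231445312, 134.9540557861328), (16.38857078552246, 55.979248046875), 10.376049041748047) 30.395587043234826
fence ((577.2798461914062, 179.8798828125), (71.42245483398438, 27.289939880371094), 10.440916061401367) 34.200456555859496
(((471.36627197265625, -243.61207580566406), (148.41024780273438, 89.38221740722656), 14.466215133666992), np.float64(18.523966876271572), (((471.52630615234375, -243.44676208496094), (24.154644012451172, 23.54277801513672), 15.185818672180176), np.float64(63.46383240454966), 396))
```

Call:
{"method": "move_arm", "body": {
  "motion": [
    [[0.27,-0.98,0.6],0,-1],
    [[0.27,-0.98,0.6],0,-1],
    [[0,0,1],0,-1],
    [[0,0,1],0,-1],
    [[0,0,1],0,-0.5],
    [[0,0,1],0,-0.5],
    [[0,0,0.5],0,-0.5],
    [[0,0,0],0,-0.5]
  ]
}}

```text
clock: 2.33
position: [471.4, -241.7, 58.9]
eef_rot: [0.613, 0.79, -0.0, -0.001]
force: [0.2, -0.4, 0.2]
grip_width: 66.3
gripper_force: 0.0
```

Call:
{"method": "move_arm", "body": {
  "motion": [
    [[-0.05,0,0.5],0,-0.5],
    [[0,0,0.43],0,-0.5],
    [[0,0,0],0,-0.5],
    [[0,0,0],0,1],
    [[0,0,0],0,1],
    [[0,0,0],0,1],
    [[0,0,0],0,1],
    [[0,0,0],0,1],
    [[0,0,0],0,1],
    [[0,0,0],0,1]
  ]
}}

```text
clock: 3.58
position: [472.3, -243.9, 31.9]
eef_rot: [0.613, 0.79, -0.0, 0.0]
force: [-0.6, -0.2, 2.4]
grip_width: 23.9
gripper_force: 30.0
```

Call:
{"method": "move_arm", "body": {
  "motion": [
    [[0,0,-0.5],0,1],
    [[0,0,-0.9],0,1],
    [[0,0,-0.9],0,1],
    [[0,0,-0.9],0.35,1],
    [[0,0,-0.8],0.3,1],
    [[0.4,0.25,0],0,1],
    [[0.8,0.45,0],0,1],
    [[0.9,0.5,0],0,1],
    [[0.9,0.5,0],0,1],
    [[0.9,0.5,0],0,1]
  ]
}}

```text
clock: 4.82
position: [515.1, -114.6, 150.5]
eef_rot: [0.639, 0.769, -0.0, -0.001]
force: [-0.5, 0.5, -2.8]
grip_width: 23.8
gripper_force: 30.0
```

Call:
{"method": "move_arm", "body": {
  "motion": [
    [[0.9,0.5,0],0,1],
    [[0.9,0.5,0],0,1],
    [[0.9,0.5,0],0,1],
    [[0.9,0.5,0],0,1],
    [[0.9,0.5,0],0,1],
    [[0.9,0.5,0],0,1],
    [[0.9,0.4,0],0,1],
    [[0.5,0.25,0],0,1],
    [[0.3,0.1,0],0,1],
    [[0,0,0],0,1]
  ]
}}

```text
clock: 6.08
position: [587.2, 113.4, 151.4]
eef_rot: [0.639, 0.769, -0.0, -0.0]
force: [-0.4, -1.2, -2.7]
grip_width: 23.9
gripper_force: 30.0
```

```bash
python3 - <<'E'
from meas import *
J=np.array([586.2,119.7]);a=np.radians(10.5);M=np.array([[np.cos(a),np.sin(a)],[-np.sin(a),np.cos(a)]])
s=manip.read_state();print(s['position'])
for n in ['wrist','scene','side']:
    c=cap(n);w=cloud(c);save(c,n+'2.png');np.savez(n+'2',**c)
    hsv=cv2.cvtColor(c['image'],cv2.COLOR_RGB2HSV)
    m=(np.hypot(w[...,0]-587,w[...,1]-113)<100)&(w[...,2]>131)&(w[...,2]<145)&(hsv[...,2]>120)
    p=w[m]
    if len(p)>20:
        r=cv2.minAreaRect(p[:,:2].astype(np.float32));q=(p[:,:2]-J)@M.T
        print(n,len(p),r,M@(np.array(r[0])-J),p[:,2].mean(),np.percentile(q,[1,99],axis=0).round(1))
E
```

```text
[587.16564372 113.36411438 151.36330789]
wrist 14760 ((583.7069702148438, 128.09976196289062), (149.64364624023438, 60.79324722290039), 10.762837409973145) [-0.92054874  8.71342577] 137.97243676468065 [[-72.3 -20.3]
 [ 70.6  38.7]]
scene 669 ((590.0274658203125, 108.52393341064453), (148.98265075683594, 84.61241149902344), 13.560322761535645) [  1.72669818 -11.68642257] 137.02493910292972 [[-70.2 -52. ]
 [ 73.2  26.2]]
side 524 ((586.5846557617188, 113.70046997070312), (150.0428924560547, 94.49908447265625), 11.953446388244629) [-0.71511284 -5.96916529] 136.9564315335856 [[-74.1 -46.8]
 [ 69.7  39.7]]
```

View pics/wrist2.png

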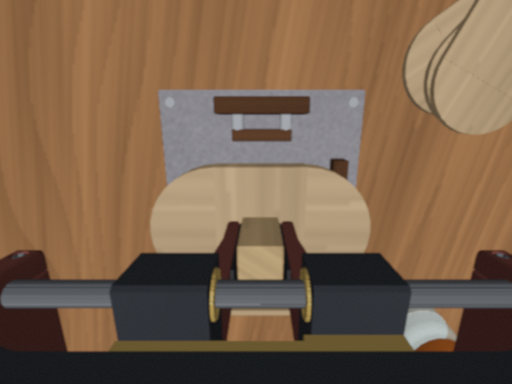

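The wrist picture shows the blank at (260,215), level with the plate edge (160–365,90), and its near edge just short of the fence (262,135). It is aligned, so I lower it.

Call:
{"method": "move_arm", "body": {
  "motion": [
    [[0,-0.03,0.6],0,1],
    [[0,0,0.8],0,1],
    [[0,0,0.8],0,1],
    [[0,0,0.6],0,1],
    [[0,0,0.4],0,1],
    [[0,0,0.2],0,1],
    [[0,0,0.1],0,1],
    [[0,0,0],0,1],
    [[0,0,0],0,1]
  ]
}}

```text
clock: 7.35
position: [587.1, 113.1, 47.2]
eef_rot: [0.639, 0.769, 0.0, 0.0]
force: [0.1, -0.2, -1.6]
grip_width: 24.0
gripper_force: 30.0
```

Call:
{"method": "move_arm", "body": {
  "motion": [
    [[0,0,0.08],0,1],
    [[0,0,0.05],0,1],
    [[0,0,0],0,1],
    [[0,0,0],0,1]
  ]
}}

```text
clock: 7.85
position: [587.0, 113.0, 43.9]
eef_rot: [0.639, 0.769, 0.0, 0.0]
force: [-1.7, -0.0, 7.0]
grip_width: 24.0
gripper_force: 30.0
```

```bash
cat > jb.py <<'E'
from meas import *
J=np.array([586.2,119.7]);a=np.radians(10.5);M=np.array([[np.cos(a),np.sin(a)],[-np.sin(a),np.cos(a)]])
def jb(n='wrist'):
    c=cap(n);w=cloud(c);hsv=cv2.cvtColor(c['image'],cv2.COLOR_RGB2HSV)
    q=(w[...,:2]-J)@M.T
    m=(np.abs(q[...,0])<90)&(q[...,1]>-60)&(q[...,1]<60)&(w[...,2]>25)&(w[...,2]<35)&(hsv[...,2]>140)&(hsv[...,1]>50)
    nl,lab,st,ce=cv2.connectedComponentsWithStats(m.astype(np.uint8));k=1+np.argmax(st[1:,4]);p=w[lab==k];q=q[lab==k]
    r=cv2.minAreaRect(p[:,:2].astype(np.float32))
    print(n,len(p),r[1:],'c',(M@(np.array(r[0])-J)).round(1),'z',p[:,2].mean().round(1),q.min(0).round(1),q.max(0).round(1));return c
E
python3 -c "
from jb import *
c=jb();save(c,'w3.png');jb('side');print(manip.read_state()['force'])"
```

```text
wrist 14511 ((150.6132354736328, 60.87665939331055), 10.582574844360352) c [0.1 8.4] z 30.5 [-75.2 -22.1] [75.4 38.8]
side 497 ((149.3413543701172, 103.6224365234375), 22.45863914489746) c [-1.6  1.9] z 29.7 [-75.2 -54.3] [75.6 51.3]
[-1.74900256 -0.34330768  7.09695266]
```

Seated: top of the blank at z≈30.5, x≈0, 7 N up-force. I release, lift, and move over to the knob.

Call:
{"method": "move_arm", "body": {
  "motion": [
    [[0,0,0],0,0],
    [[0,0,0],0,0],
    [[0,0,0],0,0],
    [[0,0,0],0,0],
    [[0,0,-0.4],0,0],
    [[0,0,-0.8],0,0],
    [[0,0,-0.9],0,0],
    [[0,0,-0.8],0,0]
  ]
}}

```text
clock: 8.95
position: [587.0, 113.0, 131.6]
eef_rot: [0.639, 0.769, 0.0, 0.0]
force: [0.1, 0.5, 0.3]
grip_width: 43.7
gripper_force: 0.0
```

```bash
python3 -c "
from jb import *
c=jb();print(wings(c,599,52));print(manip.read_state()['qpos'],manip.read_state()['wrist_torque'])"
```

```text
wrist 9656 ((150.02891540527344, 90.19058227539062), 10.63090705871582) c [-0.  -6.3] z 30.5 [-75.  -51.5] [75.  38.8]
(((599.5792846679688, 52.57786178588867), (10.63524055480957, 65.06117248535156), 87.68765258789062), np.float64(75.76502260647155), np.int64(982), np.float32(-0.9079738))
[ 7.47693674e-02  4.54201478e-01  1.62055661e+00  5.07548650e-05
  1.06117058e+00 -1.08575921e-01] [ 0.01980447 -0.01578653 -0.01152153]
```

Call:
{"method": "move_arm", "body": {
  "motion": [
    [[-0.6,0,0],0,0.4],
    [[-0.8,0,0],0,0.4],
    [[-0.5,0,0],-0.5,0.4],
    [[-0.2,0,0],-1,0.4],
    [[0,0,0],-1,0.4],
    [[0,0,0],-1,0.4],
    [[0,0,0],-1,0.4],
    [[0,0,0],-1,0.4],
    [[0,0,0],-1,0.4],
    [[0,0,0],-1,0.4]
  ]
}}

```text
clock: 10.25
position: [597.6, 49.8, 128.3]
eef_rot: [0.295, 0.955, -0.001, -0.001]
force: [-0.5, -0.4, -0.3]
grip_width: 26.4
gripper_force: 0.0
```

Call:
{"method": "move_arm", "body": {
  "motion": [
    [[0,0,0],-1,0.4],
    [[0,0,0],-1,0.4],
    [[0,0,0],-1,0.4],
    [[0,0,0],-1,0.4],
    [[0,0,0],-1,0.4],
    [[0,0,0],-0.4,0.4],
    [[0,0,0],0,0.4],
    [[0,0,0],0,0.4]
  ]
}}

```text
clock: 11.25
position: [598.1, 50.5, 129.1]
eef_rot: [0.019, 1.0, -0.0, -0.001]
force: [-1.0, 0.1, 0.2]
grip_width: 26.2
gripper_force: 0.0
```

```bash
python3 -c "
from jb import *
s=manip.read_state();print(s['position'],s['qpos'],s['wrist_torque'],s['grip_width'],R.from_quat(s['eef_rot']).as_matrix().round(3))
c=cap('wrist');save(c,'w4.png')
for n in ['scene','side']:
  try: print(n,wings(cap(n),599,52))
  except Exception as e: print(n,e)
print(wings(c,599,52)); jb('side')"
```

```text
[598.06838751  50.50708211 129.09853051] [-3.07008739e-02  4.64650254e-01  1.61853536e+00 -1.79275307e-04
  1.05977798e+00 -1.56348426e+00] [ 0.08153902 -0.05984874  0.00172771] 26.150348439724063 [[-0.999  0.038 -0.001]
 [ 0.038  0.999 -0.   ]
 [ 0.001 -0.    -1.   ]]
scene (((602.7651977539062, 49.29533386230469), (8.362475395202637, 60.042659759521484), 84.8798828125), np.float64(78.9108912160284), np.int64(49), np.float32(-2.655619))
side (((597.098876953125, 56.04541778564453), (8.326333045959473, 63.67654037475586), 88.7005386352539), np.float64(72.6422031264616), np.int64(51), np.float32(-2.1687956))
(((597.0576171875, 51.8123664855957), (8.361422538757324, 62.69221878051758), 87.30835723876953), np.float64(75.81111112965078), np.int64(672), np.float32(-2.2583597))
side 523 ((151.64048767089844, 106.35321044921875), 9.9882230758667) c [ 0.6 -2.6] z 29.7 [-75.3 -55.6] [76.5 50.8]
```

View pics/w4.png

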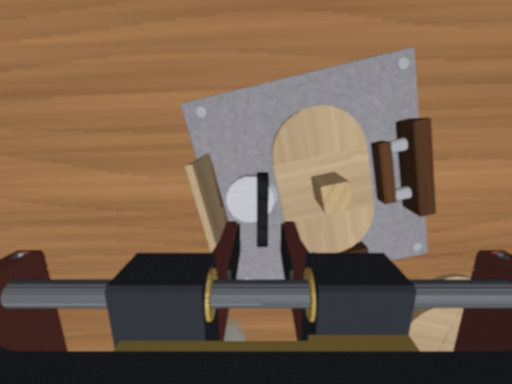

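The wings (262,170–245) sit between the open fingers, with the panel at (207,200), the blank at (322,180), and the fence to its right. I descend and grip the wings.

Call:
{"method": "move_arm", "body": {
  "motion": [
    [[-0.02,0.05,0.5],0,0.4],
    [[0,0,0.8],0,0.4],
    [[0,0,0.7],0,0.4],
    [[0,0,0.5],0,0.4],
    [[0,0,0.2],0,0.4],
    [[0,0,0],0,0.4],
    [[0,0,0],0,0.4]
  ]
}}

```text
clock: 12.32
position: [599.8, 52.6, 49.5]
eef_rot: [0.018, 1.0, 0.0, 0.001]
force: [0.4, -0.3, -0.6]
grip_width: 26.6
gripper_force: 0.0
```

Call:
{"method": "move_arm", "body": {
  "motion": [
    [[0,0,0],0,0.6],
    [[0,0,0],0,0.7],
    [[0,0,0],0,1],
    [[0,0,0],0,1],
    [[0,0,0],0,1],
    [[0,0,0],0,1]
  ]
}}

```text
clock: 13.08
position: [599.4, 52.3, 49.2]
eef_rot: [0.018, 1.0, -0.0, 0.0]
force: [-0.9, -3.5, 6.0]
grip_width: 9.7
gripper_force: 30.0
```

```bash
cat > st.py <<'E'
from jb import *
s=manip.read_state();m=R.from_quat(s['eef_rot']).as_matrix()
k=-np.degrees(np.arctan2(-m[1,0],-m[0,0]))+10.5
print(s['clock'],s['position'].round(1),'knob if rigid (rad)',np.radians(k).round(3),'F',s['force'].round(2),'T',s['wrist_torque'].round(3),s['grip_width'].round(2),s['gripper_force'])
E
python3 st.py
```

```text
Traceback (most recent call last):
  File "st.py", line 4, in <module>
    print(s['clock'],s['position'].round(1),'knob if rigid (rad)',np.radians(k).round(3),'F',s['force'].round(2),'T',s['wrist_torque'].round(3),s['grip_width'].round(2),s['gripper_force'])
                                                                                                                                                ^^^^^^^^^^^^^^^^^^^^^
AttributeError: 'float' object has no attribute 'round'
```

Call:
{"method": "move_arm", "body": {
  "motion": [
    [[0,0,0],0.5,1],
    [[0,0,0],0.8,1],
    [[0,0,0],0.8,1],
    [[0,0,0],0.8,1],
    [[0,0,0],0.8,1],
    [[0,0,0],0.8,1],
    [[0,0,0],0.8,1],
    [[0,0,0],0.7,1],
    [[0,0,0],0,1],
    [[0,0,0],0,1]
  ]
}}

```text
clock: 14.32
position: [599.5, 52.6, 49.2]
eef_rot: [0.326, 0.945, 0.0, 0.0]
force: [-0.4, -1.4, 4.7]
grip_width: 9.8
gripper_force: 30.0
```

```bash
sed -i "s/s\['grip_width'\].round(2)/round(s['grip_width'],2)/" st.py; python3 st.py
```

```text
14.325 [599.5  52.6  49.2] knob if rigid (rad) 0.848 F [-0.35 -1.36  4.74] T [-0.326  0.083 -0.084] 9.83 29.991718512028456
```

Call:
{"method": "move_arm", "body": {
  "motion": [
    [[0,0,0],0.5,1],
    [[0,0,0],0.5,1],
    [[0,0,0],0.5,1],
    [[0,0,0],0.5,1],
    [[0,0,0],0.5,1],
    [[0,0,0],0.4,1]
  ]
}}

```text
clock: 15.08
position: [599.5, 52.6, 49.2]
eef_rot: [0.466, 0.885, 0.0, 0.0]
force: [-0.5, -1.7, 5.3]
grip_width: 9.5
gripper_force: 30.0
```

```bash
python3 st.py; python3 -c "
from jb import *
c=jb();save(c,'w5.png');np.savez('w5',**c)"
```

```text
15.075 [599.5  52.6  49.2] knob if rigid (rad) 1.153 F [-0.49 -1.68  5.31] T [-0.274  0.089  0.139] 9.48 30.016060788184404
wrist 25759 ((149.9785919189453, 90.3636703491211), 11.680984497070312) c [ 0.7 -4.6] z 30.6 [-74.3 -50.4] [75.4 41. ]
```

View pics/w5.png

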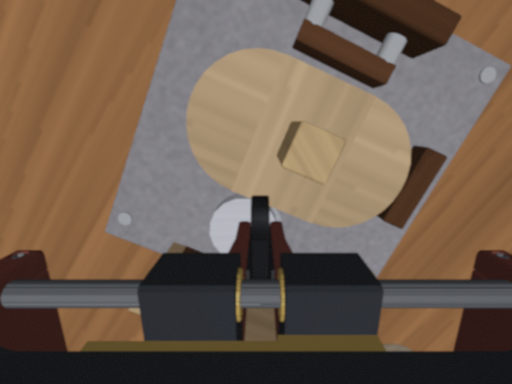

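The view shows the blank (300,140) touching the cam (245,225), with the end stop to the right (420,190) and a small gap to the fence face (345,65). I measure the gap, which predicts the clamping angle.

```bash
cat > fence.py <<'E'
from jb import *
def fence(c):
    w=cloud(c);q=(w[...,:2]-J)@M.T;dark=c['image'].max(-1)<110
    m=dark&(np.abs(q[...,0])<25)&(q[...,1]>36)&(q[...,1]<75)&(np.abs(w[...,2]-34)<4)
    x=q[m];b=[x[np.abs(x[:,0]-k)<2,1].min() for k in (-20,-10,0,10,20)];e=[x[np.abs(x[:,0]-k)<2,1].max() for k in (-20,-10,0,10,20)]
    print('fence front',np.round(b,1),'back',np.round(e,1),m.sum())
if __name__=='__main__':
    import sys
    for f in sys.argv[1:]: fence(dict(np.load(f)))
E
python3 fence.py w0.npz w5.npz
```

```text
fence front [47.2 47.5 47.5 47.5 47.6] back [74.3 74.4 74.4 74.2 74.4] 616
fence front [47.3 47.1 47.3 47.4 47.3] back [74.  74.4 74.4 74.2 74.2] 2699
```

Call:
{"method": "move_arm", "body": {
  "motion": [
    [[0,0,0],0.3,1],
    [[0,0,0],0.3,1],
    [[0,0,0],0.3,1]
  ]
}}

```text
clock: 15.5
position: [599.6, 52.6, 49.2]
eef_rot: [0.507, 0.862, 0.0, 0.0]
force: [-0.2, -0.8, 4.9]
grip_width: 9.8
gripper_force: 30.0
```

```bash
python3 st.py;  python3 -c "
from fence import *
c=jb();fence(c)"
```

```text
15.5 [599.6  52.6  49.2] knob if rigid (rad) 1.246 F [-0.2  -0.78  4.88] T [-0.224  0.08   0.22 ] 9.76 30.021211691200733
wrist 26265 ((149.80613708496094, 90.3157730102539), 11.577394485473633) c [ 0.8 -3.6] z 30.6 [-74.1 -49.2] [75.4 42. ]
fence front [47.3 47.  47.4 47.5 47.2] back [60.5 73.9 74.4 74.3 74.3] 2627
```

Call:
{"method": "move_arm", "body": {
  "motion": [
    [[0,0,0],0.4,1],
    [[0,0,0],0.4,1],
    [[0,0,0],0.5,1],
    [[0,0,0],0.5,1],
    [[0,0,0],0.5,1],
    [[0,0,0],0.5,1],
    [[0,0,0],0.5,1],
    [[0,0,0],0.3,1]
  ]
}}

```text
clock: 16.55
position: [599.7, 52.6, 49.1]
eef_rot: [0.659, 0.752, 0.0, 0.0]
force: [0.1, -2.1, 5.4]
grip_width: 9.7
gripper_force: 30.0
```

```bash
python3 st.py;  python3 -c "
from fence import *
c=jb();fence(c)"
```

```text
16.55 [599.7  52.6  49.1] knob if rigid (rad) 1.624 F [ 0.14 -2.07  5.39] T [-0.239  0.03   0.148] 9.74 30.023742956109345
wrist 27409 ((149.172607421875, 90.08782958984375), 8.514182090759277) c [0.6 0.1] z 30.5 [-74.  -45.3] [75.4 45.9]
fence front [47.3 47.2 47.3 47.4 47.5] back [59.7 59.6 59.4 59.8 69. ] 2249
```

Call:
{"method": "move_arm", "body": {
  "motion": [
    [[0,0,0],0.3,1],
    [[0,0,0],0.3,1],
    [[0,0,0],0.3,1]
  ]
}}

```text
clock: 16.98
position: [599.8, 52.7, 49.1]
eef_rot: [0.694, 0.72, 0.0, 0.0]
force: [0.1, -1.3, 5.1]
grip_width: 10.0
gripper_force: 30.0
```

```bash
python3 st.py
```

```text
16.975 [599.8  52.7  49.1] knob if rigid (rad) 1.718 F [ 0.06 -1.3   5.11] T [-0.199 -0.01   0.16 ] 9.96 30.02437847200781
```

Call:
{"method": "move_arm", "body": {
  "motion": [
    [[0,0,0],0.3,1]
  ]
}}

```text
clock: 17.1
position: [599.7, 52.6, 49.2]
eef_rot: [0.705, 0.709, 0.0, 0.0]
force: [-0.2, -0.6, 4.9]
grip_width: 9.8
gripper_force: 30.0
```

```bash
python3 st.py
```

```text
17.1 [599.7  52.6  49.2] knob if rigid (rad) 1.749 F [-0.16 -0.6   4.9 ] T [-0.189  0.035  0.315] 9.79 30.049362829886377
```

Call:
{"method": "move_arm", "body": {
  "motion": [
    [[0,0,0],0.3,1]
  ]
}}

```text
clock: 17.23
position: [599.7, 52.6, 49.2]
eef_rot: [0.716, 0.698, 0.0, 0.0]
force: [-0.2, -1.6, 5.8]
grip_width: 10.2
gripper_force: 30.1
```

```bash
python3 st.py; python3 -c "
from fence import *
c=jb();fence(c)"
```

```text
17.225 [599.7  52.6  49.2] knob if rigid (rad) 1.78 F [-0.17 -1.64  5.76] T [-0.233  0.012  0.391] 10.16 30.113682132214308
wrist 27418 ((149.80418395996094, 90.16114807128906), 7.872251510620117) c [0.5 1.7] z 30.6 [-74.3 -44.1] [75.5 48.1]
fence front [47.5 47.8 47.7 47.7 47.9] back [74.5 74.1 73.7 60.  69.2] 2413
```

Call:
{"method": "move_arm", "body": {
  "motion": [
    [[0,0,0],0.3,1]
  ]
}}

```text
clock: 17.4
position: [599.8, 52.6, 49.2]
eef_rot: [0.727, 0.687, 0.0, 0.0]
force: [-0.1, -2.1, 5.4]
grip_width: 9.8
gripper_force: 30.3
```

```bash
python3 st.py; python3 -c "
from fence import *
c=jb();fence(c);save(c,'w6.png');np.savez('w6',**c)"; python3 st.py
```

```text
17.4 [599.8  52.6  49.2] knob if rigid (rad) 1.811 F [-0.11 -2.12  5.38] T [-0.219  0.056  0.572] 9.77 30.325307250022888
wrist 27327 ((149.24546813964844, 90.05740356445312), 7.832970142364502) c [0.6 1.9] z 30.6 [-74.  -44.3] [75.3 48.1]
fence front [47.8 47.8 47.9 47.9 48.1] back [74.2 74.2 74.  60.  69.9] 2473
17.45 [599.8  52.6  49.2] knob if rigid (rad) 1.812 F [-0.45 -1.34  4.98] T [-0.25  -0.034  0.573] 9.96 30.3220134973526
```

View pics/w6.png

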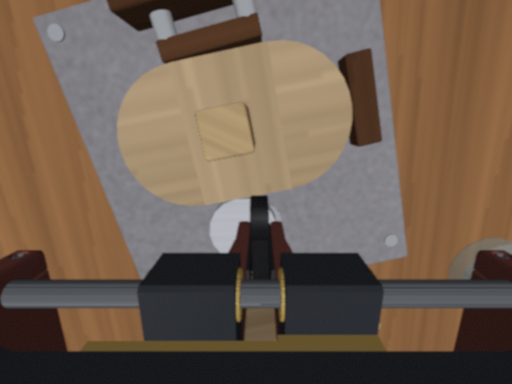

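The blank touches the fence near (210,50) and the stop at (350,95), and looks slightly skewed. I quantify the skew against the fence, stop and block edges, and find the wing angle.

```bash
cat > skew.py <<'E'
from jb import *
def skew(c):
    w=cloud(c);q=(w[...,:2]-J)@M.T;hsv=cv2.cvtColor(c['image'],cv2.COLOR_RGB2HSV)
    wood=(hsv[...,2]>140)&(hsv[...,1]>50)
    def line(m,ax,pick,rng):
        x=q[m];o=1-ax;ks=np.arange(rng[0],rng[1],1.);v=np.array([pick(x[np.abs(x[:,o]-k)<.8,ax]) if (np.abs(x[:,o]-k)<.8).sum() else np.nan for k in ks]);g=~np.isnan(v)
        p=np.polyfit(ks[g],v[g],1);r=v[g]-np.polyval(p,ks[g]);kk=np.abs(r)<2*r.std()+.2;p=np.polyfit(ks[g][kk],v[g][kk],1);return p.round(4),round(float(np.median(v[g])),2)
    b=wood&(np.abs(w[...,2]-30.4)<3)&(np.abs(q[...,0])<80)&(np.abs(q[...,1])<55)
    f=(c['image'].max(-1)<110)&(np.abs(w[...,2]-34)<3)&(np.abs(q[...,0])<28)&(q[...,1]>40)&(q[...,1]<58)
    s=(c['image'].max(-1)<110)&(np.abs(w[...,2]-30)<3)&(q[...,0]>70)&(q[...,0]<95)&(np.abs(q[...,1])<30)
    t=wood&(np.abs(w[...,2]-75)<2.5)&(np.abs(q).max(-1)<30)
    print('blank top',line(b,1,np.max,(-22,22)),'bot',line(b,1,np.min,(10,26)),'fence',line(f,1,np.min,(-24,24)),'stop',line(s,0,np.max,(-24,24)))
    r=cv2.minAreaRect(q[t].astype(np.float32));print('block',r)
    # wing direction
    d=q-[0,-69];g=(np.linalg.norm(d,axis=-1)<36)&(w[...,2]>66)&(w[...,2]<78)&(c['image'].max(-1)<60)
    if g.sum()>30: print('wing tip dir rad',g.sum(),np.arctan2(*d[g][np.linalg.norm(d[g],axis=1)>24].mean(0)[::-1]).round(3))
if __name__=='__main__':
    import sys
    for f in sys.argv[1:]: skew(dict(np.load(f)))
E
python3 skew.py w5.npz w6.npz
```

```text
blank top (array([1.67000e-02, 4.01458e+01]), 40.19) bot (array([ 1.47000e-02, -4.93916e+01]), -49.13) fence (array([1.30000e-03, 4.73773e+01]), 47.37) stop (array([-4.00000e-04,  9.07357e+01]), 90.76)
block ((0.14837074279785156, -4.820099830627441), (24.090473175048828, 24.036272048950195), 0.8619945645332336)
wing tip dir rad 1673 1.97
blank top (array([-0.0484, 46.7118]), 46.7) bot (array([ -0.0488, -42.677 ]), -43.55) fence (array([1.30000e-03, 4.79899e+01]), 48.0) stop (array([-1.80000e-03,  9.08463e+01]), 90.86)
block ((0.5409345626831055, 1.8651714324951172), (24.10012435913086, 23.96648406982422), 87.80362701416016)
wing tip dir rad 1492 1.326
```

Call:
{"method": "move_arm", "body": {
  "motion": [
    [[0,0,0],0.12,1],
    [[0,0,0],0,1],
    [[0,0,0],0,1]
  ]
}}

```text
clock: 17.82
position: [599.7, 52.6, 49.2]
eef_rot: [0.731, 0.683, 0.0, 0.001]
force: [0.1, -1.3, 5.5]
grip_width: 10.2
gripper_force: 30.4
```

```bash
python3 st.py; python3 -c "
from skew import *
c=cap('wrist');skew(c);np.savez('w7',**c)"; python3 st.py
```

```text
17.825 [599.7  52.6  49.2] knob if rigid (rad) 1.822 F [ 0.08 -1.28  5.53] T [-0.22  -0.022  0.624] 10.15 30.441543459892273
blank top (array([-0.0481, 46.7705]), 46.8) bot (array([ -0.0487, -42.6542]), -43.46) fence (array([3.10000e-03, 4.80123e+01]), 48.01) stop (array([1.90000e-03, 9.08558e+01]), 90.85)
block ((0.48479652404785156, 2.015024185180664), (24.02863121032715, 24.02704620361328), 87.48729705810547)
wing tip dir rad 1506 1.321
17.875 [599.8  52.6  49.2] knob if rigid (rad) 1.822 F [ 0.65 -2.84  4.87] T [-0.266 -0.006  0.586] 9.68 30.441423654556274
```

Torque of about 0.6 N m minus roughly 0.13 free gives about 16–20 N, which is firm and under the limit. I release and lift clear.

Call:
{"method": "move_arm", "body": {
  "motion": [
    [[0,0,0],0,0.4],
    [[0,0,0],0,0.4],
    [[0,0,0],0,0.4],
    [[0,0,0],0,0.4],
    [[0,0,-0.4],0,0.4],
    [[0,0,-0.8],0,0.4],
    [[0,0,-0.9],0,0.4],
    [[0,0,-0.9],0,0.4],
    [[0,0,-0.5],0,0.4],
    [[0,0,0],0,0.4]
  ]
}}

```text
clock: 19.12
position: [600.1, 52.6, 155.2]
eef_rot: [0.731, 0.682, 0.001, 0.001]
force: [-1.1, 0.6, -0.9]
grip_width: 26.9
gripper_force: 0.0
```

```bash
python3 st.py; python3 -c "
from skew import *
c=cap('wrist');skew(c);np.savez('w8',**c);jb()"
```

```text
19.125 [600.1  52.6 155.2] knob if rigid (rad) 1.824 F [-1.11  0.57 -0.89] T [ 0.006 -0.04   0.001] 26.9 0.0
blank top (array([-0.057 , 46.6039]), 46.54) bot (array([ -0.1711, -39.8404]), -43.11) fence (array([-1.0000e-03,  4.8411e+01]), 48.39) stop (array([3.70000e-03, 9.04907e+01]), 90.49)
block ((0.3488006591796875, 2.077688217163086), (23.846599578857422, 23.97697639465332), 87.3710708618164)
wing tip dir rad 479 1.267
wrist 10825 ((149.33152770996094, 89.87972259521484), 7.926127910614014) c [1.  2.1] z 30.6 [-73.7 -43.7] [75.5 48.2]
```

```bash
python3 -c "
from bench import manip
print(manip.sign_off())"
```

```text
the job is handed in; nothing more can be done
None
```

I clamped the blank in the jig, released everything and handed the job in at about 19 s. The sign-off gave no verdict. My estimates: end against the stop, clamp force about 11–20 N (fence shift gives 11 N, knob torque 16–20 N), and the blank skewed about 0.045 rad (limit 0.07), which did not straighten as it clamped.

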